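# Put a wet lacquered panel away to dry

## Task

The carved panel on the sloping stand has just been lacquered and both its faces are tacky: pick it up by its two long edges only, never touching a face, and put it to dry in the plywood drying box, whose dust door you first slide open. Lower the panel, held flat, onto the middle of the two slats in the box with its length along them and let go only once it rests there, then slide the dust door fully shut. Leave the tools and other things on the bench where they are.

Things in the scene. Friction and masses are not known exactly. Their poses are not given: they have to be found in the camera images.
- panel: Wooden panel, 110 (x) x 62 (y) x 10 mm (z), 45 g, on the stand at the start. Its edges are 7 mm thick (1.5 to 8.5 mm above the origin); on each face a tacky field of 100 x 54 mm stands 1.5 mm proud. Five dark diamonds on the upper face. Origin: centre of its underside; z out of the upper face, x along its length, down the slope at the start.
- stand: Fixed wooden stand, base 160 (x) x 100 (y) mm, about 130 mm high. Origin: centre of its underside, z up. Two slats (130 long, 10 wide, centred 14 mm either side of the middle, 20 mm high above a 96 mm wide board) fall along its x (away from the robot) at 35 degrees from level; a 50 mm wide stop at the low end holds the panel.
- stand_rest (a point): Middle of the sloping slats' top plane on the stand, 85 mm above the bench, where the middle of the panel's underside lies at the start. Axes as the stand.
- drybox: Fixed plywood drying box, 190 (x) x 360 (y) mm, walls 6 mm thick and 75 mm high, with aluminium tracks along both long sides up to 88 mm high. Origin: centre of its underside, z up. The half at its -y end is an open-topped chamber (inside 178 x 168 mm); the half at its +y end has a fixed plywood top.
- bed (a point): Centre of the tops of the two slats in the chamber, 35 mm above the bench and 90 mm from the box centre toward its -y; axes as the box. The slats are 130 mm long along x, 10 mm wide, centred 14 mm either side of this point in y, 29 mm high above the chamber floor. The middle of the panel's underside belongs here, the panel's length along the slats.
- door (a joint): Sliding dust door of clear plastic, 174 x 174 x 6 mm, upper face 83 mm above the bench, with two wooden strips and an upright wooden grip. It runs along the box's y: 0 m = fully shut over the chamber, growing toward the box's +y to 0.172 m = fully open. About 2 N moves it.
- door_grip (a point): Middle of the door's wooden grip: an upright bar 60 mm along the box's x, 14 mm thick along its y, 28 mm high, from 83 to 111 mm above the bench; this point lies 97 mm above the bench. Moves with the door.
- gouge_a: Bystander: carving gouge lying in front of the box, 240 mm long, 28 mm high. Origin under the ferrule, x toward the blade.
- gouge_b: Bystander: carving gouge lying at the right-hand side, 240 mm long, 28 mm high. Origin under the ferrule, x toward the blade.
- brush: Bystander: brush 200 mm long lying behind the stand. Origin under its middle, x along it.
- offcut: Bystander: wooden block 50 x 80 x 30 mm behind the box. Origin: centre of its underside.
- mallet: Bystander: round carver's mallet standing head down, 96 mm across, 225 mm high, far side of the bench. Origin: centre of its underside.
- tin: Bystander: metal can, 84 mm across, 100 mm high, left-hand side. Origin: centre of its underside.
- mug: Bystander: white mug, 82 mm across, 90 mm high, far right. Origin: centre of its underside.
There are look-alikes about, which are no part of the job. Several things have the shape of the panel; the one meant has the colours described above.

How it is judged:
By the outcome, as a careful person would: the job done as asked, in the order asked, and still so for the second after the job is handed in, with the robot touching nothing.
It also fails if it takes over 62 s, if anything falls off the work surface, if the arm or the gripper's body presses on something with over 40 N, if the wrist force passes 120 N, or if a joint passes its speed limit or range.

## Robot

A 6-joint arm with a two-finger parallel gripper is mounted at the origin on the work surface. World frame = base frame: x ahead of the robot, y to its left, z up, the work surface at z = 0. Lengths are in m, angles in rad, forces in N, time in s.
With the tool pointing down it reaches from about 0.425 to 0.95 m from the base axis. Payload 14.7 kg.
Tool frame: the origin (TCP) lies on the front face of the gripper's body, between the roots of the fingers; the fingertips stand 73 mm ahead of it and the grasp point (between the pads) lies 54 mm ahead of it; z points along the fingers, y is the line along which they close (so a half turn about z gives the same grasp; the last joint's range is limited). The gripper opens to 85 mm and grips with 20 to 120 N. Pads are 22 mm wide; open, the fingers measure 114 mm over their backs; the gripper's body (76 mm by 85 mm) begins 54 mm behind the grasp point. The pads swing forward as they close: fully open they stand 13 mm farther back than shut.
Start: joints at [-1.361, 0.48, 1.596, -0, 1.065, -0.047], TCP at [0.165, -0.629, 0.304] pointing down, gripper open.
Joint ranges: [-2.75, 2.75], [-0.82, 2.05], [0.23, 2.67], [-1.56, 4.7], [0.09, 2.69], [-2.92, 2.92]. Speed limits (rad/s): [1.89, 1.89, 2.39, 3.01, 3.01, 3.01].

## Interface

Orientations are given as a rotation vector (axis times angle).
In Python, from rig import monitor, viewer, bot gives the robot as it stands. The module is installed in compiled form; this text tells all that it offers.
- The arm moves only by the shell command python3 -m crank 'ROWS' [FORCE]. ROWS is JSON, a list of rows, each an object of numbers: "tx", "ty", "tz": the shift along the tool's x, y, z normalised to -1 to 1, where 1 is 0.06 m; "twist": the turn about the tool's z normalised to -1 to 1, where 1 is pi rad; "hand": the closure, from 0 (fully open) to 1 (shut). In form: [{"tx": .., "ty": .., "tz": .., "twist": .., "hand": ..}, ...]. A call has 1 to 8 rows; each row shifts and turns the commanded pose from where the row before left it, along the tool's axes as they then stand; what a row does not reach is not made up. A row lasts 1/8 s, in which the tool goes at most 62.5 mm and 10.7 degrees, less where a joint would pass 70% of its speed; a pose out of reach is approached as far as the arm can. A call with a number of a shift or a turn outside -1 to 1 is refused whole. A call with a gripper value outside its range is refused whole. The fingers move at their own pace and stop on an object; FORCE is the grip in N (left out, the last holds). Time passes only in rows, so rows that do not move let the fingers close. It gives the time, the measured TCP pose, the force, the opening and the grip force at its end, in the units of the state.
- monitor.get_obs(): the state, without advancing time (a new reading comes with each control period).
- viewer.read_camera(name): name is "scene" or "top"; returns the picture (384x512x3 uint8, blue, green, red); there is no depth.
- viewer.get_calibration(name): a dict with "fx", "fy", "cx", "cy" (pixels), "dist_coeffs" ([k1, k2, p1, p2, k3] as OpenCV has them; the pictures are not rectified), "origin" and "rotation" of the camera in the world. Camera axes: x right, y down, z forward; pixel columns grow to the right and rows downward; lengths in m; the calibration is good to about 2 mm. A picture is of the moment at which its call begins. get_calibration takes no time and is no camera call.
- bot.hand_in(): hands the job in; it is judged then, once.
The state is a dict: "clock": time; "joint_pos": joint angles; "joint_vel": joint speeds; "tau": joint torques, N m; "position": TCP position; "orientation": TCP orientation; "ft_force": force on the tool from outside, world axes, zero at the start; "moment": the same for the moment, N m; "opening": finger opening in m; "grasp_force": force on a finger pad.
Only numpy, scipy, OpenCV 4.12 (cv2) and the standard library are available. Lean on these libraries where they do the work, as an engineer would, in place of code of your own. Each camera call takes 0.05 s, during which the arm holds its last target. There are 200 camera calls.

## Working session

There is one attempt and no reset: what is moved stays moved. The work goes in short steps, Python scripts to look and compute and a shell command to move; the robot and the scene stay as the last step left them, time stands still between calls to the robot, and variables do not carry over. Pictures are saved under pics/ and viewed, at most 12 in all, crops included, and the job is handed in when it is done.

```bash
mkdir -p pics; python3 - <<'E'
from rig import monitor, viewer, bot
import cv2
for n in("scene","top"):
    im=viewer.read_camera(n); cv2.imwrite(f"pics/{n}0.png",im); c=viewer.get_calibration(n); print(n,c)
print(monitor.get_obs())
E
```

```text
scene {'fx': 474.23581378978895, 'fy': 474.23581378978895, 'cx': 247.78844117281992, 'cy': 188.09225113453746, 'dist_coeffs': array([-0.05387644,  0.        ,  0.        ,  0.        ,  0.        ]), 'origin': array([ 1.60968049, -0.45942694,  0.98337476]), 'rotation': array([-1.92526187, -1.24303903,  0.60884627])}
top {'fx': 462.1822456209257, 'fy': 462.1822456209257, 'cx': 257.6422491633513, 'cy': 191.95030949876698, 'dist_coeffs': array([-0.1656889,  0.       ,  0.       ,  0.       ,  0.       ]), 'origin': array([0.40588696, 0.01198098, 1.76785598]), 'rotation': array([-2.19020193,  2.1879892 , -0.06462427])}
{'clock': 0.1, 'joint_pos': array([-1.36060074e+00,  4.80801488e-01,  1.59679303e+00,  1.16791514e-05,
        1.06511663e+00, -4.66178022e-02]), 'joint_vel': array([ 0.00133256, -0.00154212, -0.00085138,  0.00077813,  0.00110272,
       -0.00054297]), 'tau': array([ 2.89569696e-03, -9.52255225e+01, -4.31038821e+01, -1.93220767e-04,
        5.30405217e-03, -4.05119386e-05]), 'position': array([ 0.16505208, -0.62839924,  0.30332217]), 'orientation': array([-3.11462323e+00, -4.02142196e-01,  1.27500482e-04]), 'ft_force': array([ 0.60838552, -0.44235684,  0.36238401]), 'moment': array([ 0.00291878,  0.01194462, -0.01375244]), 'grasp_force': 0.0, 'opening': 0.08549466733034057}
```

View pics/scene0.png

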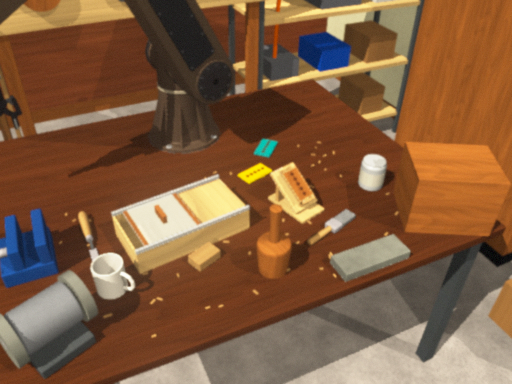

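View pics/top0.png

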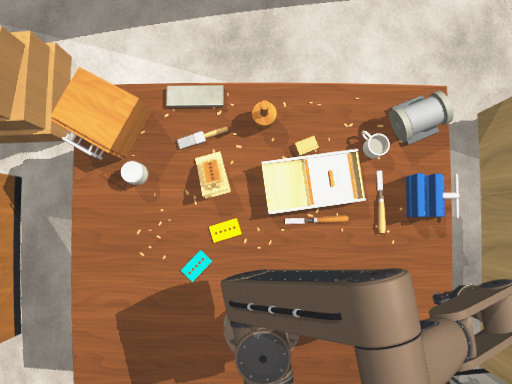

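The top view shows three panel-shaped things: wooden with dark diamonds on the stand (212,173), yellow (225,230) and cyan (197,265). The wooden one on the stand fits the description; I'll confirm it in a crop. The box is at (313,181), with the door's grip at (331,179).

```bash
python3 - <<'E'
import cv2,numpy as np
t=cv2.imread("pics/top0.png"); s=cv2.imread("pics/scene0.png")
r=lambda im,x,y,w,h,k:cv2.resize(im[y:y+h,x:x+w],None,fx=k,fy=k,interpolation=cv2.INTER_CUBIC)
cv2.imwrite("pics/c1.png",r(t,185,140,190,80,4.2))
a=r(t,185,143,60,62,6.5);b=r(s,262,155,66,70,6.0)
o=np.zeros((425,800,3),np.uint8);o[:a.shape[0],:a.shape[1]]=a;o[:b.shape[0],400:400+b.shape[1]]=b
cv2.imwrite("pics/c2.png",o)
E
```

```text
(no output)
```

View pics/c1.png

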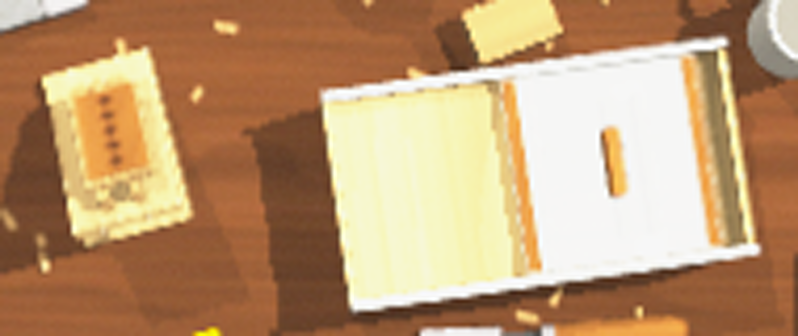

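View pics/c2.png

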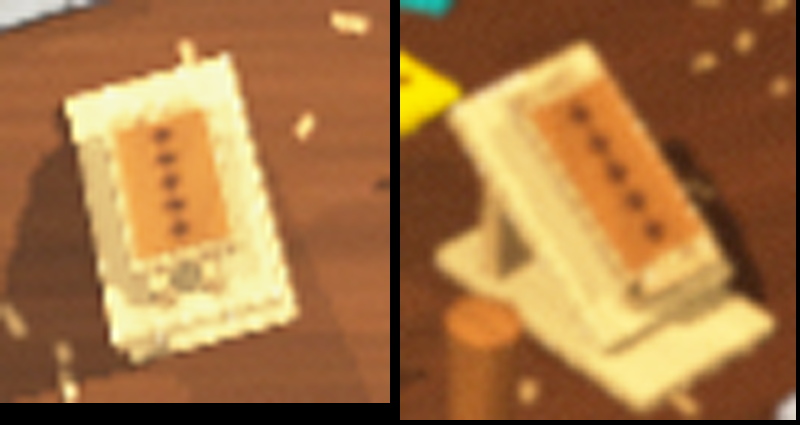

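Panel confirmed: orange wood with five dark diamonds on the sloping stand, low end toward +x (middle diamond at c2 (170,182)). The box's track corners are clear in c1 and the door looks open by a small gap. Next I'll fit the poses.

```bash
cat > h.py <<'E'
import numpy as np,cv2
from scipy.optimize import least_squares
from scipy.spatial.transform import Rotation as Rt
from rig import monitor, viewer, bot
C={n:viewer.get_calibration(n) for n in("scene","top")}
def proj(n,P):
    c=C[n];R=Rt.from_rotvec(c["rotation"]).as_matrix();K=np.array([[c["fx"],0,c["cx"]],[0,c["fy"],c["cy"]],[0,0,1]])
    return cv2.projectPoints(np.atleast_2d(P).astype(float),cv2.Rodrigues(R.T)[0],-R.T@c["origin"],K,c["dist_coeffs"])[0][:,0]
def atz(n,uv,z):
    c=C[n];K=np.array([[c["fx"],0,c["cx"]],[0,c["fy"],c["cy"]],[0,0,1]])
    d=Rt.from_rotvec(c["rotation"]).apply(np.append(cv2.undistortPoints(np.array([[uv]],float),K,c["dist_coeffs"])[0,0],1))
    return c["origin"]+d*(z-c["origin"][2])/d[2]
def fit(L,obs,x0):
    """obs: list (cam, local pts Nx3, pix Nx2); pose x,y,yaw"""
    W=lambda p,l:Rt.from_euler('z',p[2]).apply(l)+[p[0],p[1],0]
    f=lambda p:np.concatenate([(proj(n,W(p,l))-uv).ravel() for n,l,uv in obs])
    r=least_squares(f,x0); return r.x,r.fun.reshape(-1,2)
def tool():
    o=monitor.get_obs();R=Rt.from_rotvec(o["orientation"]).as_matrix()
    return o,o["position"],R,np.arctan2(R[1,0],R[0,0])
def go(p,yaw):
    """shift (mm, in tool axes now) and twist units to tcp p, tool yaw"""
    o,q,R,y=tool();d=R.T@(np.array(p)-q)
    tw=-((yaw-y+np.pi/2)%np.pi-np.pi/2)  # tool z down
    print("shift units",np.round(d/.06,3),"twist deg",round(np.degrees(tw),2),"unit",round(tw/np.pi,4))
E
python3 - <<'E'
from h import *
cr=lambda uv,o,k:(np.array(uv,float)+.5)/k-.5+np.array(o)
A=Rt.from_euler('y',35,degrees=True)
q=lambda sx,sy:np.array([[sx,sy,.01],[sx,-sy,.01],[-sx,-sy,.01],[-sx,sy,.01],[0,0,.01]])
l=A.apply(q(.05,.027))+[0,0,.085]
t=cr([(113,122),(205,107),(232,237),(137,256),(170,182)],(185,143),6.5)
s=cr([(230,275),(303,238),(203,72),(130,105),(213,172)],(262,155),6)
# scene: low end near camera; +y side is image right
s=s[[1,0,3,2,4]]
p,r=fit(None,[("top",l,t),("scene",l,s)],[.55,.15,.19]);print("stand",p,np.round(r,1).tolist())
lb=np.array([[.095,.18,.088],[.095,-.18,.088],[-.095,-.18,.088],[-.095,.18,.088]])
tb=cr([(323,95),(726,40),(758,250),(352,310)],(185,140),4.2)
sb=np.array([(112,212),(0,0),(0,0),(0,0)])
b,r=fit(None,[("top",lb,tb)],[.55,-.2,.13]);print("box",b,np.round(r,1).tolist())
g=atz("top",cr((613,161),(185,140),4.2),.111)
print("grip",g,"in box",Rt.from_euler('z',-b[2]).apply(g-[b[0],b[1],0]))
E=[]
for x in(.095,-.095):
  for y in(.18,-.18): E.append(Rt.from_euler('z',b[2]).apply([x,y,.088])+[b[0],b[1],0])
print("box corners in scene",proj("scene",E).round(1).tolist())
o,pp,R,y=tool();print("toolyaw",y)
S=cv2.imread("pics/scene0.png")
cv2.imwrite("pics/c3.png",cv2.resize(S[165:275,100:255],None,fx=5,fy=5,interpolation=cv2.INTER_CUBIC))
E
```

```text
stand [0.58139818 0.18508073 0.23164972] [[0.3, 1.0], [0.3, -0.0], [-0.3, -0.0], [-0.3, 0.5], [0.2, -0.1], [0.0, -0.3], [-0.3, -0.0], [-0.1, 1.1], [0.5, 0.7], [0.6, 0.3]]
box [ 0.55003362 -0.18812427  0.14121322] [[-0.4, -0.2], [0.1, -0.4], [0.4, 0.5], [0.0, 0.1]]
grip [ 0.55862738 -0.24746407  0.111     ] in box [ 0.00015648 -0.05995865  0.111     ]
box corners in scene [[249.1, 205.7], [135.3, 251.2], [217.5, 174.3], [110.8, 212.2]]
toolyaw 0.2568076884143858
```

View pics/c3.png

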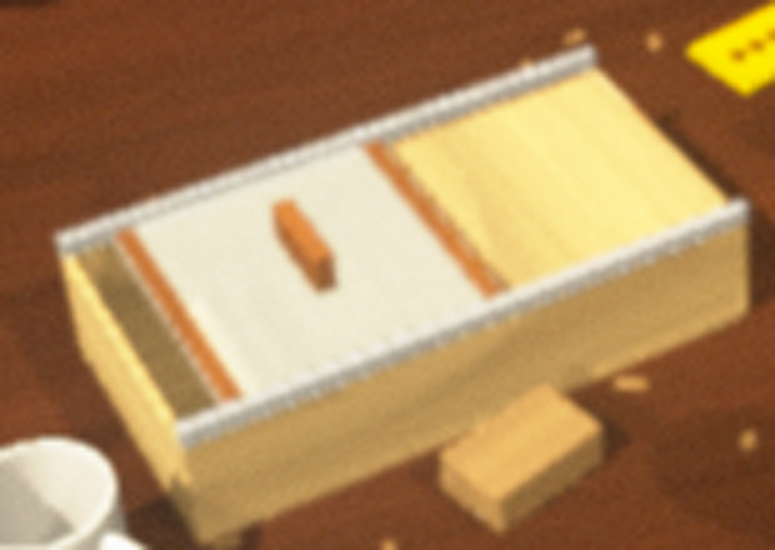

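The crop shows the clear door with two strips and the grip at c3 (303,245). It is about 30 mm open. The track corners agree with the fit to about 1 px.

```bash
python3 - <<'E'
from h import *
go([.5586,-.2475,.304],.1412)
E
```

```text
shift units [ 7.956e+00 -4.474e+00 -6.000e-03] twist deg 6.62 unit 0.0368
```

```bash
python3 -m crank '[{"tx":0.66,"ty":-0.37,"hand":0},{"tx":0.66,"ty":-0.37,"hand":0},{"tx":0.66,"ty":-0.37,"hand":0},{"tx":0.66,"ty":-0.37,"hand":0},{"tx":0.66,"ty":-0.37,"hand":0},{"tx":0.66,"ty":-0.37,"hand":0},{"tx":0.66,"ty":-0.37,"hand":0},{"tx":0.66,"ty":-0.37,"hand":0}]'
python3 -m crank '[{"tx":0.66,"ty":-0.37,"hand":0},{"tx":0.66,"ty":-0.37,"hand":0},{"tx":0.66,"ty":-0.37,"hand":0},{"tx":0.66,"ty":-0.37,"hand":0},{"twist":0.037,"hand":0},{"hand":0.2},{"hand":0.2}]'
python3 - <<'E'
from h import *
go([.5586,-.2475,.164],.1412)
E
```

```text
shift units [ 7.956 -4.472  2.328] twist deg 6.62 unit 0.0368invalid input
invalid input
```

```bash
python3 -m crank '[{"tx":0.66,"ty":-0.37,"tz":0,"twist":0,"hand":0},{"tx":0.66,"ty":-0.37,"tz":0,"twist":0,"hand":0},{"tx":0.66,"ty":-0.37,"tz":0,"twist":0,"hand":0},{"tx":0.66,"ty":-0.37,"tz":0,"twist":0,"hand":0},{"tx":0.66,"ty":-0.37,"tz":0,"twist":0,"hand":0},{"tx":0.66,"ty":-0.37,"tz":0,"twist":0,"hand":0},{"tx":0.66,"ty":-0.37,"tz":0,"twist":0,"hand":0},{"tx":0.66,"ty":-0.37,"tz":0,"twist":0,"hand":0}]'
python3 -m crank '[{"tx":0.66,"ty":-0.37,"tz":0,"twist":0,"hand":0},{"tx":0.66,"ty":-0.37,"tz":0,"twist":0,"hand":0},{"tx":0.66,"ty":-0.37,"tz":0,"twist":0,"hand":0},{"tx":0.66,"ty":-0.37,"tz":0,"twist":0,"hand":0},{"tx":0,"ty":0,"tz":0,"twist":0.037,"hand":0.2},{"tx":0,"ty":0,"tz":0,"twist":0,"hand":0.2}]'
python3 - <<'E'
from h import *
go([.5586,-.2475,.164],.1412)
E
```

```text
clock: 1.1
position: [0.4273, -0.3752, 0.3037]
orientation: [-3.115, -0.402, 0.0]
ft_force: [0.4, -0.6, -0.4]
opening: 0.0855
grasp_force: 0.0
clock: 1.85
position: [0.5571, -0.2498, 0.3035]
orientation: [-3.133, -0.223, 0.001]
ft_force: [-0.5, 0.8, 0.6]
opening: 0.0684
grasp_force: 0.0
shift units [ 0.032 -0.034  2.325] twist deg 0.04 unit 0.0002
```

```bash
python3 -m crank '[{"tx":0.03,"ty":-0.03,"tz":0.7,"twist":0,"hand":0.2},{"tx":0,"ty":0,"tz":0.7,"twist":0,"hand":0.2},{"tx":0,"ty":0,"tz":0.6,"twist":0,"hand":0.2},{"tx":0,"ty":0,"tz":0.33,"twist":0,"hand":0.2},{"tx":0,"ty":0,"tz":0,"twist":0,"hand":0.9},{"tx":0,"ty":0,"tz":0,"twist":0,"hand":1},{"tx":0,"ty":0,"tz":0,"twist":0,"hand":1},{"tx":0,"ty":0,"tz":0,"twist":0,"hand":1}]' 25
python3 -m crank '[{"tx":0,"ty":0,"tz":0,"twist":0,"hand":1},{"tx":0,"ty":0,"tz":0,"twist":0,"hand":1}]'
```

```text
clock: 2.85
position: [0.5591, -0.2487, 0.1654]
orientation: [3.133, 0.221, 0.003]
ft_force: [-1.9, -1.4, 7.0]
opening: 0.0131
grasp_force: 29.0
clock: 3.1
position: [0.5591, -0.2487, 0.1654]
orientation: [3.133, 0.221, 0.003]
ft_force: [-1.6, -0.7, 5.9]
opening: 0.0134
grasp_force: 29.0
```

```bash
python3 -m crank '[{"tx":0,"ty":-0.3,"tz":0,"twist":0,"hand":1},{"tx":0,"ty":-0.3,"tz":0,"twist":0,"hand":1},{"tx":0,"ty":-0.3,"tz":0,"twist":0,"hand":1},{"tx":0,"ty":-0.3,"tz":0,"twist":0,"hand":1},{"tx":0,"ty":-0.3,"tz":0,"twist":0,"hand":1},{"tx":0,"ty":-0.3,"tz":0,"twist":0,"hand":1},{"tx":0,"ty":-0.3,"tz":0,"twist":0,"hand":1}]'
python3 -m crank '[{"tx":0,"ty":-0.1,"tz":0,"twist":0,"hand":1},{"tx":0,"ty":-0.05,"tz":0,"twist":0,"hand":1},{"tx":0,"ty":-0.05,"tz":0,"twist":0,"hand":1},{"tx":0,"ty":-0.05,"tz":0,"twist":0,"hand":1}]'
```

```text
clock: 3.98
position: [0.5414, -0.1233, 0.1654]
orientation: [3.133, 0.221, 0.003]
ft_force: [-1.5, -2.0, 7.9]
opening: 0.0133
grasp_force: 29.2
clock: 4.47
position: [0.5394, -0.1089, 0.1654]
orientation: [3.133, 0.221, 0.003]
ft_force: [-1.6, -1.4, 8.7]
opening: 0.0131
grasp_force: 29.3
```

```bash
python3 -m crank '[{"tx":0,"ty":-0.04,"tz":0,"twist":0,"hand":1},{"tx":0,"ty":0,"tz":0,"twist":0,"hand":1}]'
python3 -m crank '[{"tx":0,"ty":-0.03,"tz":0,"twist":0,"hand":1},{"tx":0,"ty":0,"tz":0,"twist":0,"hand":1}]'
```

```text
clock: 4.72
position: [0.5392, -0.1073, 0.1654]
orientation: [3.132, 0.222, 0.003]
ft_force: [-1.7, -10.2, 7.5]
opening: 0.0134
grasp_force: 29.1
clock: 4.97
position: [0.5392, -0.107, 0.1654]
orientation: [3.13, 0.222, 0.004]
ft_force: [-3.5, -29.8, 3.7]
opening: 0.0133
grasp_force: 28.8
```

```bash
python3 -m crank '[{"tx":0,"ty":0.08,"tz":0,"twist":0,"hand":1},{"tx":0,"ty":0,"tz":0,"twist":0,"hand":0.2},{"tx":0,"ty":0,"tz":0,"twist":0,"hand":0.2},{"tx":0,"ty":0,"tz":0,"twist":0,"hand":0.2},{"tx":0,"ty":0,"tz":-0.5,"twist":0,"hand":0},{"tx":0,"ty":0,"tz":-0.8,"twist":0,"hand":0},{"tx":0,"ty":0,"tz":-0.8,"twist":0,"hand":0}]'
python3 - <<'E'
from h import *
t=cv2.imread("pics/top0.png");s=cv2.imread("pics/scene0.png")
A=Rt.from_euler('y',35,degrees=True)
def mask(im,x,y,w,h):
    c=cv2.cvtColor(im[y:y+h,x:x+w],cv2.COLOR_BGR2HSV); m=((c[...,0]<16)&(c[...,1]>120)&(c[...,2]>150)).astype(np.uint8)
    m=cv2.morphologyEx(m,cv2.MORPH_CLOSE,np.ones((3,3),np.uint8))
    n,l,st,ce=cv2.connectedComponentsWithStats(m);k=1+st[1:,4].argmax();m=(l==k).astype(np.uint8)
    M=cv2.moments(m,True);a=.5*np.arctan2(2*M["mu11"],M["mu20"]-M["mu02"])
    return np.array([M["m10"]/M["m00"]+x,M["m01"]/M["m00"]+y]),a,M["m00"]
mt=mask(t,197,150,35,40);ms=mask(s,278,160,40,45);print(mt,ms)
def model(n,p,sx=.05,sy=.027):
    q=np.array([[sx,sy,.01],[sx,-sy,.01],[-sx,-sy,.01],[-sx,sy,.01]])
    uv=proj(n,Rt.from_euler('z',p[2]).apply(A.apply(q)+[0,0,.085])+[p[0],p[1],0])
    M=cv2.moments(uv.astype(np.float32)[:,None]);return np.array([M["m10"],M["m01"]])/M["m00"],.5*np.arctan2(2*M["mu11"],M["mu20"]-M["mu02"]),M["m00"]
def f(p):
    r=[]
    for n,m in(("top",mt),("scene",ms)):
        c,a,_=model(n,p);d=(a-m[1]+np.pi/2)%np.pi-np.pi/2;r+=[*(c-m[0]),d*15]
    return r
r=least_squares(f,[.58,.185,.22],diff_step=1e-4);print(r.x,np.round(r.fun,2),model("top",r.x)[2],model("scene",r.x)[2])
p=r.x;c=Rt.from_euler('z',p[2]).apply([.0029,0,0])+[p[0],p[1],0]
print(monitor.get_obs()["position"],monitor.get_obs()["opening"]);go([c[0],c[1],.26],p[2])
E
```

```text
clock: 5.85
position: [0.5386, -0.109, 0.2913]
orientation: [-3.134, -0.221, 0.001]
ft_force: [0.8, -0.3, 0.9]
opening: 0.0855
grasp_force: 0.0
(array([220.53658537, 158.75609756]), np.float64(0.5419248818423296), 328.0) (array([298.04878049, 182.98226164]), np.float64(1.0163090529884111), 451.0)
[0.61283172 0.16169493 0.86942124] [-3.76  3.88  1.33 -1.54  7.42 -4.74] 293.58153653424233 316.93994385609403
[ 0.53863305 -0.10900873  0.29126192] 0.08550436857818293
shift units [ 1.894 -4.325  0.521] twist deg -41.74 unit -0.2319
```

```bash
python3 - <<'E'
from h import *
t=viewer.read_camera("top");s=viewer.read_camera("scene")
cv2.imwrite("pics/t1.png",t);cv2.imwrite("pics/s1.png",s)
t=cv2.imread("pics/top0.png");s=cv2.imread("pics/scene0.png")
A=Rt.from_euler('y',35,degrees=True)
l=A.apply(np.array([[.05,.027,.01],[.05,-.027,.01],[-.05,-.027,.01],[-.05,.027,.01]]))+[0,0,.085]
W=lambda p:Rt.from_euler('z',p[2]).apply(l)+[p[0],p[1],0]
k=8
def score(p,n,im,tab):
    uv=(proj(n,W(p))+.5)*k-.5
    m=np.zeros((im.shape[0]*k,im.shape[1]*k),np.uint8);cv2.fillPoly(m,[np.round(uv).astype(np.int32)],255)
    w=cv2.resize(m,(im.shape[1],im.shape[0]),interpolation=cv2.INTER_AREA)/255.
    b=im[...,0].astype(float)/np.maximum(im[...,2],1)   # blue/red: orange low, pale high
    ring=cv2.dilate(w,np.ones((9,9)))>0
    v=b[ring];ww=w[ring]
    ok=im[...,2][ring]>150
    return np.corrcoef(v[ok],ww[ok])[0,1]
from scipy.optimize import minimize
for sel in(("top",),("scene",),("top","scene")):
    F=lambda p:sum(score(p,n,{"top":t,"scene":s}[n],0) for n in sel)
    r=minimize(F,[.5814,.1851,.22],method="Nelder-Mead",options=dict(initial_simplex=[[.5814,.1851,.22],[.586,.1851,.22],[.5814,.19,.22],[.5814,.1851,.28]],maxiter=80));print(sel,r.x.round(4),round(r.fun,3))
p=r.x;c=Rt.from_euler('z',p[2]).apply([.0029,0,0])+[p[0],p[1],0]
go([c[0],c[1],.26],p[2])
E
```

```text
('top',) [0.5806 0.1853 0.2767] -0.882
('scene',) [0.58   0.1873 0.2184] -0.925
('top', 'scene') [0.5808 0.1856 0.2525] -1.806
shift units [ 1.394 -4.784  0.578] twist deg -6.39 unit -0.0355
```

```bash
python3 -m crank '[{"tx":0.17,"ty":-0.6,"tz":0,"twist":0,"hand":0},{"tx":0.17,"ty":-0.6,"tz":0,"twist":0,"hand":0},{"tx":0.17,"ty":-0.6,"tz":0,"twist":0,"hand":0},{"tx":0.17,"ty":-0.6,"tz":0,"twist":0,"hand":0},{"tx":0.18,"ty":-0.6,"tz":0,"twist":0,"hand":0},{"tx":0.18,"ty":-0.6,"tz":0.1,"twist":0,"hand":0},{"tx":0.18,"ty":-0.6,"tz":0.2,"twist":0,"hand":0},{"tx":0.18,"ty":-0.58,"tz":0.2,"twist":-0.034,"hand":0}]'
python3 - <<'E'
from h import *
go([.5836,.1863,.141],.247)
E
```

```text
clock: 6.95
position: [0.5817, 0.1879, 0.2593]
orientation: [3.117, 0.391, -0.001]
ft_force: [1.0, 0.5, -0.4]
opening: 0.0857
grasp_force: 0.0
shift units [0.025 0.034 1.972] twist deg 0.14 unit 0.0008
```

```bash
python3 -m crank '[{"tx":0.025,"ty":0.034,"tz":0.7,"twist":0,"hand":0},{"tx":0,"ty":0,"tz":0.7,"twist":0,"hand":0},{"tx":0,"ty":0,"tz":0.4,"twist":0,"hand":0},{"tx":0,"ty":0,"tz":0.17,"twist":0,"hand":0},{"tx":0,"ty":0,"tz":0,"twist":0,"hand":0}]' 25
python3 - <<'E'
from h import *
print(tool()[1]);t=viewer.read_camera("top");s=viewer.read_camera("scene")
r=lambda im,x,y,w,h,k:cv2.resize(im[y:y+h,x:x+w],None,fx=k,fy=k,interpolation=cv2.INTER_CUBIC)
cv2.imwrite("pics/g1.png",np.hstack([r(t,185,143,66,66,6),r(s,262,145,66,66,6)]))
E
```

```text
clock: 7.58
position: [0.5837, 0.1849, 0.1416]
orientation: [3.117, 0.388, -0.001]
ft_force: [0.3, -0.4, 1.1]
opening: 0.0855
grasp_force: 0.0
[0.58367767 0.18490331 0.1415729 ]
```

View pics/g1.png

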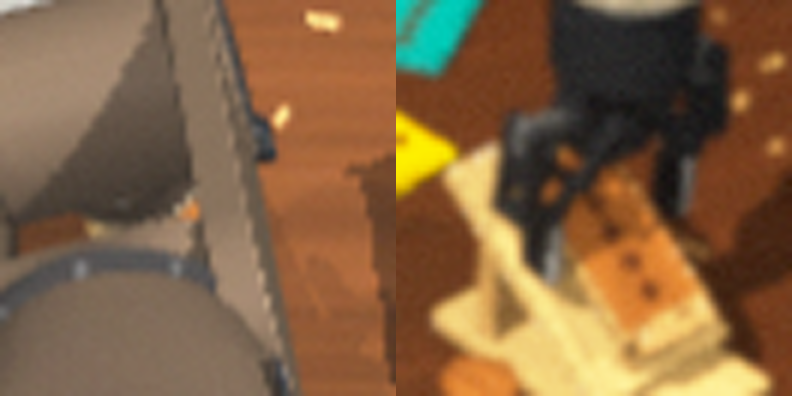

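The fingers straddle the panel's long edges, left at (545,255) and right at (680,190). The stand blocks nothing, so I'll close.

```bash
python3 -m crank '[{"tx":0,"ty":-0.02,"tz":0,"twist":0,"hand":0.15},{"tx":0,"ty":0,"tz":0,"twist":0,"hand":0.3},{"tx":0,"ty":0,"tz":0,"twist":0,"hand":0.5},{"tx":0,"ty":0,"tz":0,"twist":0,"hand":0.5},{"tx":0,"ty":0,"tz":0,"twist":0,"hand":0.5},{"tx":0,"ty":0,"tz":0,"twist":0,"hand":0.5}]' 25
python3 -m crank '[{"tx":0,"ty":0,"tz":-0.1,"twist":0,"hand":0.5},{"tx":0,"ty":0,"tz":-0.3,"twist":0,"hand":0.5},{"tx":0,"ty":0,"tz":-0.6,"twist":0,"hand":0.5},{"tx":0,"ty":0,"tz":-0.6,"twist":0,"hand":0.5},{"tx":0,"ty":0,"tz":-0.4,"twist":0,"hand":0.5},{"tx":0,"ty":0,"tz":0,"twist":0,"hand":0.5}]'
python3 - <<'E'
from h import *
s=viewer.read_camera("scene")
cv2.imwrite("pics/g2.png",cv2.resize(s[100:220,230:340],None,fx=5,fy=5,interpolation=cv2.INTER_CUBIC))
E
```

```text
clock: 8.43
position: [0.584, 0.1862, 0.1429]
orientation: [-3.117, -0.388, -0.002]
ft_force: [-0.6, 0.1, 7.6]
opening: 0.0612
grasp_force: 25.8
clock: 9.18
position: [0.5845, 0.1863, 0.265]
orientation: [-3.117, -0.387, -0.007]
ft_force: [-0.1, 1.0, -0.8]
opening: 0.0614
grasp_force: 27.6
```

View pics/g2.png

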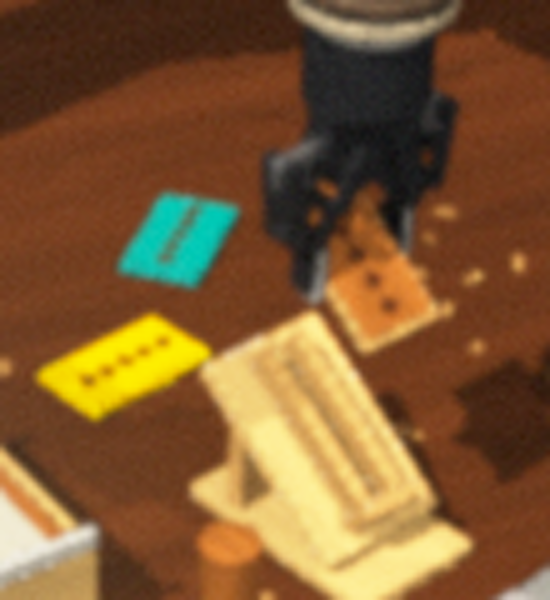

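The panel is held by its edges, lifted clear and still tilted 35° with its low end toward tool +x. The tool can't tilt, so I'll level the panel by pressing the low end's bare 5 mm rim on the chamber's end wall, which is 75 mm high and 6 mm thick. Then I'll turn it back to lie along the slats.

```bash
cat >> h.py <<'E'
B=np.array([.550,-.188,.1412])
def box(x,y,z): return Rt.from_euler('z',B[2]).apply([x,y,z])+[B[0],B[1],0]
def W2B(p): return Rt.from_euler('z',-B[2]).apply(np.array(p)-[B[0],B[1],0])
E
python3 - <<'E'
from h import *
print(monitor.get_obs()["joint_pos"].round(2))
go(box(0,-.134,.20),B[2]-np.pi/2)
a=np.radians(np.arange(35,-1,-5));x=55*np.cos(a)-3.5*np.sin(a);z=55*np.sin(a)+3.5*np.cos(a)
print("pull back units",np.diff(x).round(1),np.diff(x)/60,"down",-np.diff(z)/60)
E
```

```text
[0.26 0.47 1.73 0.   0.94 1.58]
shift units [-2.313  8.128  1.051] twist deg -83.92 unit -0.4662
pull back units [2.8 2.5 2.1 1.7 1.3 0.9 0.5] [0.0472592  0.04143945 0.03530432 0.0289005  0.02227673 0.01548343
 0.00857228] down [0.06471079 0.06858345 0.07193416 0.0747374  0.07697185 0.07862049
 0.07967079]
```

```bash
python3 -m crank '[{"tx":-0.19,"ty":0.3,"tz":0,"twist":0,"hand":0.5},{"tx":-0.19,"ty":0.7,"tz":0,"twist":0,"hand":0.5},{"tx":-0.19,"ty":0.7,"tz":0,"twist":0,"hand":0.5},{"tx":-0.19,"ty":0.7,"tz":0,"twist":0,"hand":0.5},{"tx":-0.19,"ty":0.7,"tz":0,"twist":0,"hand":0.5},{"tx":-0.19,"ty":0.7,"tz":0,"twist":0,"hand":0.5},{"tx":-0.19,"ty":0.7,"tz":0,"twist":0,"hand":0.5},{"tx":-0.19,"ty":0.7,"tz":0,"twist":0,"hand":0.5}]'
python3 -m crank '[{"tx":-0.19,"ty":0.7,"tz":0,"twist":0,"hand":0.5},{"tx":-0.19,"ty":0.7,"tz":0,"twist":0,"hand":0.5},{"tx":-0.19,"ty":0.7,"tz":0,"twist":0,"hand":0.5},{"tx":-0.19,"ty":0.7,"tz":0,"twist":0,"hand":0.5},{"tx":0,"ty":0.1,"tz":0,"twist":0,"hand":0.5},{"tx":0,"ty":0,"tz":0,"twist":0.03,"hand":0.5},{"tx":0,"ty":0,"tz":0,"twist":0.058,"hand":0.5},{"tx":0,"ty":0,"tz":0,"twist":0.058,"hand":0.5}]'
python3 -m crank '[{"tx":0,"ty":0,"tz":0,"twist":0.058,"hand":0.5},{"tx":0,"ty":0,"tz":0,"twist":0.058,"hand":0.5},{"tx":0,"ty":0,"tz":0,"twist":0.058,"hand":0.5},{"tx":0,"ty":0,"tz":0,"twist":0.058,"hand":0.5},{"tx":0,"ty":0,"tz":0,"twist":0.058,"hand":0.5},{"tx":0,"ty":0,"tz":0,"twist":0.058,"hand":0.5},{"tx":0,"ty":0,"tz":0,"twist":0.058,"hand":0.5},{"tx":0,"ty":0,"tz":0,"twist":0.03,"hand":0.5}]'
python3 - <<'E'
from h import *
go(box(0,-.134,.175),B[2]-np.pi/2)
E
```

```text
clock: 10.22
position: [0.5701, -0.1408, 0.261]
orientation: [-3.117, -0.387, 0.003]
ft_force: [1.0, 0.4, -0.1]
opening: 0.0611
grasp_force: 27.5
clock: 11.22
position: [0.5689, -0.3181, 0.261]
orientation: [-3.122, 0.34, 0.003]
ft_force: [-0.3, 0.3, -0.7]
opening: 0.0616
grasp_force: 27.6
clock: 12.22
position: [0.5689, -0.318, 0.261]
orientation: [2.205, -2.237, -0.003]
ft_force: [0.1, -0.3, 0.1]
opening: 0.0618
grasp_force: 27.6
shift units [ 0.045 -0.002  1.434] twist deg -8.93 unit -0.0496
```

```bash
python3 -m crank '[{"tx":0,"ty":0,"tz":0.3,"twist":-0.0496,"hand":0.5},{"tx":0.0,"ty":0,"tz":0.6,"twist":0,"hand":0.5},{"tx":0,"ty":0,"tz":0.4,"twist":0,"hand":0.5},{"tx":0,"ty":0,"tz":0.13,"twist":0,"hand":0.5},{"tx":0,"ty":0,"tz":0,"twist":0,"hand":0.5}]'
python3 - <<'E'
from h import *
print(W2B(tool()[1]));go(box(0,-.134,.175),B[2]-np.pi/2)
s=viewer.read_camera("scene");t=viewer.read_camera("top")
r=lambda im,x,y,w,h,k:cv2.resize(im[y:y+h,x:x+w],None,fx=k,fy=k,interpolation=cv2.INTER_CUBIC)
cv2.imwrite("pics/l1.png",np.hstack([r(s,90,160,90,110,4.4),r(t,315,140,90,110,4.4)]))
E
```

```text
clock: 12.85
position: [0.5695, -0.3184, 0.1758]
orientation: [2.377, -2.054, -0.002]
ft_force: [1.0, 0.4, -0.6]
opening: 0.0613
grasp_force: 27.6
[ 0.00096605 -0.131841    0.17579714]
shift units [0.036 0.016 0.013] twist deg 0.26 unit 0.0015
```

View pics/l1.png

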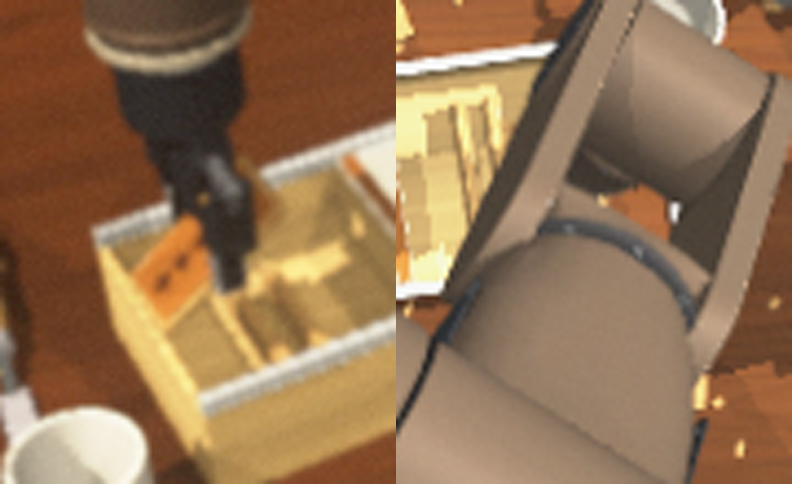

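The left view shows the panel tilted, with its low end at crop (130–165, 275–325) just above the end wall. I'll check the tip position numerically.

```bash
python3 - <<'E'
from h import *
o,p,R,y=tool()
obs=np.array([(130,275),(165,325)])/4.4-.4+[90,160]
print("obs field/rim low corners",obs.round(1))
A=Rt.from_euler('y',35,degrees=True)
for name,l in(("rim",[[.055,-.031,.0035],[.055,.031,.0035]]),("field",[[.05,-.027,.005],[.05,.027,.005]])):
    w=Rt.from_euler('z',y).apply(A.apply(l))+p+[0,0,-.0538]
    print(name,proj("scene",w).round(1).tolist(),W2B(w.mean(0)))
E
```

```text
obs field/rim low corners [[119.1 222.1]
 [127.1 233.5]]
rim [[118.5, 223.0], [126.6, 235.7]] [ 0.00180115 -0.17943523  0.09449909]
field [[119.9, 222.3], [127.0, 233.4]] [ 0.00178677 -0.17619987  0.0985957 ]
```

```bash
python3 -m crank '[{"tx":0.035,"ty":0,"tz":0.1,"twist":0,"hand":0.5},{"tx":0,"ty":0,"tz":0.08,"twist":0,"hand":0.5},{"tx":0,"ty":0,"tz":0,"twist":0,"hand":0.5}]'
python3 -m crank '[{"tx":0,"ty":0,"tz":0.04,"twist":0,"hand":0.5},{"tx":0,"ty":0,"tz":0,"twist":0,"hand":0.5}]'
python3 -m crank '[{"tx":-0.02,"ty":0,"tz":0.04,"twist":0,"hand":0.5},{"tx":0,"ty":0,"tz":0,"twist":0,"hand":0.5}]'
```

```text
clock: 13.32
position: [0.5701, -0.3207, 0.1649]
orientation: [2.377, -2.054, -0.001]
ft_force: [-0.1, -0.2, 0.2]
opening: 0.0617
grasp_force: 27.6
clock: 13.58
position: [0.5704, -0.3208, 0.163]
orientation: [-2.377, 2.054, -0.0]
ft_force: [-0.2, -0.2, 1.5]
opening: 0.0617
grasp_force: 27.7
clock: 13.82
position: [0.5703, -0.3195, 0.1608]
orientation: [-2.377, 2.054, -0.001]
ft_force: [-0.2, 2.0, 6.2]
opening: 0.0614
grasp_force: 27.9
```

```bash
python3 -m crank '[{"tx":-0.025,"ty":0,"tz":0.03,"twist":0,"hand":0.5},{"tx":-0.02,"ty":0,"tz":0.035,"twist":0,"hand":0.5},{"tx":-0.02,"ty":0,"tz":0.035,"twist":0,"hand":0.5},{"tx":0,"ty":0,"tz":0,"twist":0,"hand":0.5}]'
python3 -m crank '[{"tx":-0.018,"ty":0,"tz":0.036,"twist":0,"hand":0.5},{"tx":-0.018,"ty":0,"tz":0.036,"twist":0,"hand":0.5},{"tx":-0.015,"ty":0,"tz":0.037,"twist":0,"hand":0.5},{"tx":-0.015,"ty":0,"tz":0.037,"twist":0,"hand":0.5},{"tx":0,"ty":0,"tz":0,"twist":0,"hand":0.5}]'
python3 - <<'E'
from h import *
o,p,R,y=tool();print(W2B(p),o["ft_force"],o["moment"])
E
```

```text
clock: 14.32
position: [0.5698, -0.3156, 0.1548]
orientation: [-2.377, 2.054, -0.001]
ft_force: [0.7, 0.9, 4.2]
opening: 0.0618
grasp_force: 27.4
clock: 14.95
position: [0.5692, -0.3118, 0.1459]
orientation: [-2.377, 2.054, -0.001]
ft_force: [0.8, 2.7, 4.1]
opening: 0.0617
grasp_force: 27.1
[ 0.00155996 -0.1252167   0.1458831 ] [0.84489296 2.74651698 4.12224103] [ 0.21275168 -0.2506443   0.10380517]
```

```bash
python3 -m crank '[{"tx":-0.015,"ty":0,"tz":0.055,"twist":0,"hand":0.5},{"tx":-0.012,"ty":0,"tz":0.055,"twist":0,"hand":0.5},{"tx":-0.01,"ty":0,"tz":0.055,"twist":0,"hand":0.5},{"tx":-0.006,"ty":0,"tz":0.055,"twist":0,"hand":0.5},{"tx":0,"ty":0,"tz":0,"twist":0,"hand":0.5}]'
python3 - <<'E'
from h import *
o,p,R,y=tool();print(W2B(p),o["ft_force"],o["moment"])
s=viewer.read_camera("scene");cv2.imwrite("pics/s2.png",s)
cv2.imwrite("pics/l2.png",cv2.resize(s[165:265,90:190],None,fx=6,fy=6,interpolation=cv2.INTER_CUBIC))
for th in(0,5):
  l=Rt.from_euler('y',th,degrees=True).apply([[.055,-.031,.0035],[.055,.031,.0035],[-.055,.031,.0035],[-.055,-.031,.0035],[.05,-.027,.005],[.05,.027,.005],[-.05,.027,.005],[-.05,-.027,.005]])
  w=Rt.from_euler('z',y).apply(l)+p+[0,0,-.0538]
  print(th,((proj("scene",w)-[90,165]+.5)*6-.5).round(0).tolist())
E
```

```text
clock: 15.58
position: [0.5685, -0.3092, 0.1322]
orientation: [2.377, -2.054, -0.001]
ft_force: [1.9, 2.5, 3.5]
opening: 0.0615
grasp_force: 26.9
[ 0.00122238 -0.12259164  0.13218982] [1.88967939 2.49284143 3.51762971] [ 0.17959581 -0.16302449  0.04688922]
0 [[181.0, 369.0], [230.0, 445.0], [448.0, 360.0], [395.0, 289.0], [194.0, 368.0], [236.0, 434.0], [435.0, 357.0], [388.0, 295.0]]
5 [[183.0, 377.0], [231.0, 453.0], [446.0, 353.0], [393.0, 282.0], [195.0, 375.0], [237.0, 441.0], [433.0, 351.0], [386.0, 288.0]]
```

View pics/l2.png

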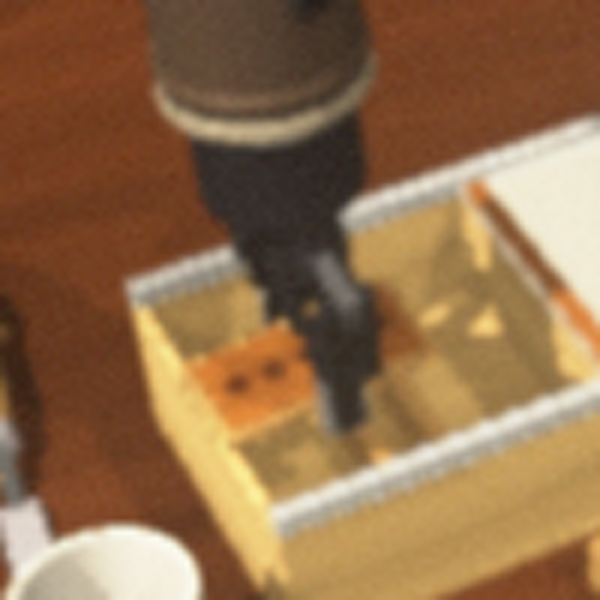

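The panel is level, with only its end rim on the end wall; the field corners at (190,367) and (234,432) match the flat prediction. I'll lift, turn it along the slats and move over the bed.

```bash
python3 -m crank '[{"tx":0,"ty":0,"tz":-0.2,"twist":0,"hand":0.5},{"tx":0,"ty":0,"tz":-0.5,"twist":0,"hand":0.5},{"tx":-0.27,"ty":0,"tz":-0.2,"twist":0,"hand":0.5},{"tx":-0.27,"ty":0,"tz":0,"twist":-0.05,"hand":0.5},{"tx":0,"ty":0,"tz":0,"twist":-0.058,"hand":0.5},{"tx":0,"ty":0,"tz":0,"twist":-0.058,"hand":0.5},{"tx":0,"ty":0,"tz":0,"twist":-0.058,"hand":0.5},{"tx":0,"ty":0,"tz":0,"twist":-0.058,"hand":0.5}]'
python3 -m crank '[{"tx":0,"ty":0,"tz":0,"twist":-0.058,"hand":0.5},{"tx":0,"ty":0,"tz":0,"twist":-0.058,"hand":0.5},{"tx":0,"ty":0,"tz":0,"twist":-0.058,"hand":0.5},{"tx":0,"ty":0,"tz":0,"twist":-0.045,"hand":0.5},{"tx":0,"ty":0,"tz":0,"twist":0,"hand":0.5}]'
python3 - <<'E'
from h import *
print(W2B(tool()[1]));go(box(0,-.09,.100),B[2])
E
```

```text
clock: 16.62
position: [0.5634, -0.2761, 0.1865]
orientation: [-3.031, 0.827, 0.001]
ft_force: [-0.3, 0.2, -1.0]
opening: 0.0612
grasp_force: 27.5
clock: 17.25
position: [0.5635, -0.2763, 0.1865]
orientation: [-3.133, -0.233, 0.001]
ft_force: [-0.1, -0.3, -1.2]
opening: 0.0617
grasp_force: 27.5
[ 0.00094408 -0.08933281  0.18651996]
shift units [-0.015  0.012  1.442] twist deg 0.41 unit 0.0023
```

```bash
python3 -m crank '[{"tx":-0.015,"ty":0.012,"tz":0.4,"twist":0.002,"hand":0.5},{"tx":0,"ty":0,"tz":0.5,"twist":0,"hand":0.5},{"tx":0,"ty":0,"tz":0.35,"twist":0,"hand":0.5},{"tx":0,"ty":0,"tz":0.18,"twist":0,"hand":0.5},{"tx":0,"ty":0,"tz":0,"twist":0,"hand":0.5}]'
python3 -m crank '[{"tx":0,"ty":0,"tz":0.05,"twist":0,"hand":0.5},{"tx":0,"ty":0,"tz":0,"twist":0,"hand":0.5}]'
python3 -m crank '[{"tx":0,"ty":0,"tz":0.03,"twist":0,"hand":0.5},{"tx":0,"ty":0,"tz":0,"twist":0,"hand":0.5}]'
```

```text
clock: 17.88
position: [0.5628, -0.2776, 0.1003]
orientation: [-3.133, -0.221, 0.002]
ft_force: [0.8, -0.2, -1.1]
opening: 0.0613
grasp_force: 27.5
clock: 18.12
position: [0.5633, -0.2781, 0.0983]
orientation: [3.133, 0.223, 0.001]
ft_force: [0.4, 0.4, -0.9]
opening: 0.0613
grasp_force: 27.5
clock: 18.38
position: [0.5631, -0.278, 0.096]
orientation: [3.134, 0.223, 0.0]
ft_force: [-0.8, 0.2, -0.7]
opening: 0.0618
grasp_force: 27.5
```

```bash
python3 -m crank '[{"tx":0,"ty":-0.01,"tz":0.03,"twist":0,"hand":0.5},{"tx":0,"ty":0,"tz":0,"twist":0,"hand":0.5}]'
python3 -m crank '[{"tx":0,"ty":0,"tz":0.02,"twist":0,"hand":0.5},{"tx":0,"ty":0,"tz":0,"twist":0,"hand":0.5}]'
python3 - <<'E'
from h import *
o,p,R,y=tool();print(W2B(p),y-B[2],o["moment"],o["ft_force"])
E
```

```text
clock: 18.62
position: [0.563, -0.2774, 0.0941]
orientation: [-3.134, -0.224, -0.0]
ft_force: [0.0, -0.5, -0.1]
opening: 0.0616
grasp_force: 27.6
clock: 18.88
position: [0.5629, -0.2775, 0.093]
orientation: [-3.134, -0.224, 0.0]
ft_force: [-0.7, 0.9, 4.5]
opening: 0.0611
grasp_force: 28.0
[ 0.00022425 -0.09038123  0.09302892] 0.0012186827405731293 [0.09573903 0.02872987 0.03957652] [-0.70773397  0.87865486  4.49230831]
```

```bash
python3 -m crank '[{"tx":0,"ty":0,"tz":0.015,"twist":0,"hand":0.5},{"tx":0,"ty":0,"tz":0,"twist":0,"hand":0.5},{"tx":0,"ty":0,"tz":0,"twist":0,"hand":0.5}]' 20
python3 -m crank '[{"tx":0,"ty":0,"tz":0,"twist":0,"hand":0.2},{"tx":0,"ty":0,"tz":0,"twist":0,"hand":0.1},{"tx":0,"ty":0,"tz":0,"twist":0,"hand":0},{"tx":0,"ty":0,"tz":0,"twist":0,"hand":0},{"tx":0,"ty":0,"tz":-0.2,"twist":0,"hand":0},{"tx":0,"ty":0,"tz":-0.6,"twist":0,"hand":0},{"tx":0,"ty":0,"tz":-0.8,"twist":0,"hand":0},{"tx":0,"ty":0,"tz":-0.8,"twist":0,"hand":0}]'
python3 - <<'E'
from h import *
go([.5392,-.107,.29],B[2]); go(box(0,.082,.29),B[2])
s=viewer.read_camera("scene")
cv2.imwrite("pics/l3.png",cv2.resize(s[165:265,100:220],None,fx=6,fy=6,interpolation=cv2.INTER_CUBIC))
E
```

```text
clock: 19.25
position: [0.5629, -0.2774, 0.0921]
orientation: [-3.134, -0.224, 0.0]
ft_force: [-3.4, -0.3, 4.4]
opening: 0.0611
grasp_force: 28.0
clock: 20.25
position: [0.5628, -0.2773, 0.2382]
orientation: [3.134, 0.224, 0.0]
ft_force: [0.8, 0.5, -0.3]
opening: 0.0856
grasp_force: 0.0
shift units [ 0.014 -2.866 -0.863] twist deg 0.07 unit 0.0004
shift units [ 2.000e-03 -2.871e+00 -8.630e-01] twist deg 0.07 unit 0.0004
```

View pics/l3.png

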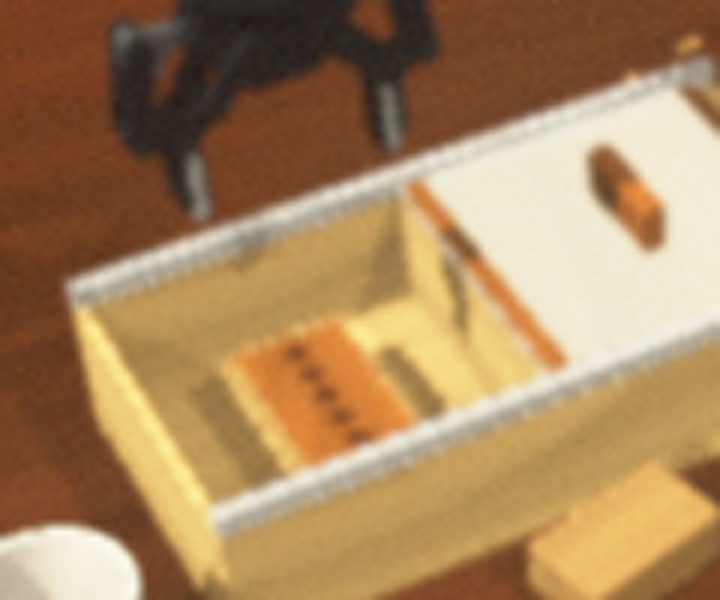

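The panel lies on the slats along the box's x, with its middle diamond at crop (323,392). I'll check its position and move to the door grip.

```bash
python3 -m crank '[{"tx":0,"ty":-0.6,"tz":-0.1,"twist":0,"hand":0},{"tx":0,"ty":-0.7,"tz":0,"twist":0,"hand":0},{"tx":0,"ty":-0.7,"tz":0,"twist":0,"hand":0.1},{"tx":0,"ty":-0.6,"tz":0,"twist":0,"hand":0.2},{"tx":0.01,"ty":-0.27,"tz":0,"twist":0,"hand":0.2},{"tx":0,"ty":0,"tz":0,"twist":0,"hand":0.2}]'
python3 - <<'E'
from h import *
uv=(np.array([323,392])+.5)/6-.5+[100,165]
print("diamond in box",W2B(atz("scene",uv,.045)))
s=viewer.read_camera("top");c=s[140:225,300:375]
hv=cv2.cvtColor(c,cv2.COLOR_BGR2HSV);print(monitor.get_obs()["opening"])
go([.5392,-.1075,.1654],B[2])
E
```

```text
clock: 21.05
position: [0.5393, -0.1064, 0.2425]
orientation: [3.133, 0.226, 0.001]
ft_force: [0.1, 0.4, -0.0]
opening: 0.0683
grasp_force: 0.0
diamond in box [-0.00363584 -0.09000836  0.045     ]
0.06802229937420008
shift units [-0.008  0.004  1.284] twist deg 0.12 unit 0.0007
```

```bash
python3 - <<'E'
from h import *
from scipy.optimize import minimize
im=viewer.read_camera("scene");k=8
l=np.array([[.05,.027,.045],[.05,-.027,.045],[-.05,-.027,.045],[-.05,.027,.045]])
def sc(p):
    w=np.array([box(*q) for q in Rt.from_euler('z',p[2]).apply(l)+[p[0],p[1],0]])
    uv=(proj("scene",w)+.5)*k-.5
    m=np.zeros((384*k,512*k),np.uint8);cv2.fillPoly(m,[np.round(uv).astype(np.int32)],255)
    w=cv2.resize(m,(512,384),interpolation=cv2.INTER_AREA)/255.
    r=cv2.dilate(w,np.ones((5,5)))>0
    b=im[...,0].astype(float)/np.maximum(im[...,2],1)
    return np.corrcoef(b[r],w[r])[0,1]
r=minimize(sc,[0,-.09,0],method="Nelder-Mead",options=dict(initial_simplex=[[0,-.09,0],[.006,-.09,0],[0,-.084,0],[0,-.09,.06]],maxiter=80));print(r.x,r.fun)
t=viewer.read_camera("top")
cv2.imwrite("pics/f1.png",np.hstack([cv2.resize(a,None,fx=5,fy=5,interpolation=cv2.INTER_CUBIC) for a in(t[140:220,295:375],im[185:265,105:185])])[:, :800])
E
```

```text
[-0.01261581 -0.08977111  0.00281503] -0.7447108519548216
```

View pics/f1.png

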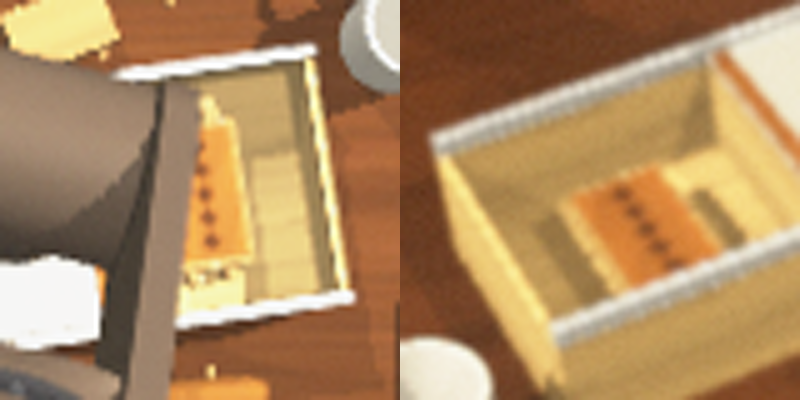

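The top view shows the panel's diamonds from (202,143) to (211,239), with the middle one at about (205,191). The scene view agrees that it lies flat, but the near end is hidden behind the track.

```bash
python3 - <<'E'
from h import *
for uv in[(202,143),(204.5,191),(211,239),(222,120),(226,266)]:
    print(W2B(atz("top",(np.array(uv)+.5)/5-.5+[295,140],.045)).round(4))
# predicted field & rim & slat ends along box x, for a centred panel, crop pixels
for x,z in[(.065,.035),(.055,.0435),(.05,.045),(0,.045),(-.05,.045),(-.055,.0435),(-.065,.035)]:
    print(x,((proj("top",box(x,-.1,z))[0]-[295,140]+.5)*5-.5).round(0))
E
```

```text
[ 0.0389 -0.0934  0.045 ]
[ 0.0027 -0.0898  0.045 ]
[-0.0337 -0.0892  0.045 ]
[ 0.054  -0.1112  0.045 ]
[-0.0554 -0.0974  0.045 ]
0.065 [203. 109.]
0.055 [207. 121.]
0.05 [208. 127.]
0 [218. 193.]
-0.05 [228. 258.]
-0.055 [229. 265.]
-0.065 [229. 279.]
```

The cameras put the middle within 3 mm of the bed, top giving +2.7 mm and scene −3.6 mm. Now I'll shut the door.

```bash
python3 -m crank '[{"tx":-0.01,"ty":0,"tz":0.5,"twist":0,"hand":0.2},{"tx":0,"ty":0,"tz":0.5,"twist":0,"hand":0.2},{"tx":0,"ty":0,"tz":0.29,"twist":0,"hand":0.2},{"tx":0,"ty":0,"tz":0,"twist":0,"hand":0.9},{"tx":0,"ty":0,"tz":0,"twist":0,"hand":1},{"tx":0,"ty":0,"tz":0,"twist":0,"hand":1},{"tx":0,"ty":0,"tz":0,"twist":0,"hand":1},{"tx":0,"ty":0,"tz":0,"twist":0,"hand":1}]' 25
python3 -m crank '[{"tx":0,"ty":0.2,"tz":0,"twist":0,"hand":1},{"tx":0,"ty":0.3,"tz":0,"twist":0,"hand":1},{"tx":0,"ty":0.4,"tz":0,"twist":0,"hand":1},{"tx":0,"ty":0.4,"tz":0,"twist":0,"hand":1},{"tx":0,"ty":0.4,"tz":0,"twist":0,"hand":1},{"tx":0,"ty":0.4,"tz":0,"twist":0,"hand":1},{"tx":0,"ty":0.3,"tz":0,"twist":0,"hand":1},{"tx":0,"ty":0.3,"tz":0,"twist":0,"hand":1}]'
python3 -m crank '[{"tx":0,"ty":0.08,"tz":0,"twist":0,"hand":1},{"tx":0,"ty":0.04,"tz":0,"twist":0,"hand":1},{"tx":0,"ty":0.03,"tz":0,"twist":0,"hand":1}]'
python3 - <<'E'
from h import *
print(W2B(tool()[1]))
E
```

```text
clock: 22.2
position: [0.5391, -0.1074, 0.1656]
orientation: [3.133, 0.224, 0.003]
ft_force: [-0.1, -4.0, 6.8]
opening: 0.0134
grasp_force: 29.1
clock: 23.2
position: [0.5617, -0.268, 0.1656]
orientation: [3.133, 0.223, 0.001]
ft_force: [-1.8, 2.1, 7.3]
opening: 0.0135
grasp_force: 29.3
clock: 23.58
position: [0.5629, -0.2764, 0.1656]
orientation: [3.133, 0.223, 0.001]
ft_force: [-3.2, 1.1, 8.3]
opening: 0.0134
grasp_force: 29.3
[ 0.00031706 -0.08935498  0.16561774]
```

```bash
python3 -m crank '[{"tx":0,"ty":0.03,"tz":0,"twist":0,"hand":1},{"tx":0,"ty":0,"tz":0,"twist":0,"hand":1}]'
python3 -m crank '[{"tx":0,"ty":0.03,"tz":0,"twist":0,"hand":1},{"tx":0,"ty":0,"tz":0,"twist":0,"hand":1}]'
```

```text
clock: 23.82
position: [0.5631, -0.2779, 0.1656]
orientation: [-3.134, -0.223, -0.001]
ft_force: [-2.8, 2.7, 9.1]
opening: 0.0133
grasp_force: 29.4
clock: 24.08
position: [0.5632, -0.2781, 0.1656]
orientation: [-3.131, -0.223, 0.0]
ft_force: [-2.1, 16.5, 14.3]
opening: 0.0134
grasp_force: 30.1
```

```bash
python3 -m crank '[{"tx":0,"ty":-0.015,"tz":0,"twist":0,"hand":1},{"tx":0,"ty":0,"tz":0,"twist":0,"hand":0.3},{"tx":0,"ty":0,"tz":0,"twist":0,"hand":0.2},{"tx":0,"ty":0,"tz":0,"twist":0,"hand":0.2},{"tx":0,"ty":0,"tz":-0.4,"twist":0,"hand":0.2},{"tx":0,"ty":0,"tz":-0.8,"twist":0,"hand":0.2},{"tx":0,"ty":0,"tz":-0.8,"twist":0,"hand":0.2},{"tx":0,"ty":0,"tz":0,"twist":0,"hand":0.2}]'
python3 - <<'E'
from h import *
im=viewer.read_camera("scene")
c=im[165:275,100:255];cv2.imwrite("pics/z1.png",cv2.resize(c,None,fx=5,fy=5,interpolation=cv2.INTER_CUBIC))
for j in(0,.005):print(j,[((proj("scene",box(x,-.09+j+7e-3*s,.111))[0]-[100,165]+.5)*5-.5).round(0) for x in(.03,-.03) for s in(1,-1)])
E
```

```text
clock: 25.08
position: [0.5647, -0.2798, 0.2885]
orientation: [3.13, 0.223, 0.008]
ft_force: [-0.4, -0.1, -1.1]
opening: 0.0681
grasp_force: 0.0
0 [array([291., 269.]), array([268., 278.]), array([249., 211.]), array([226., 220.])]
0.005 [array([300., 266.]), array([277., 275.]), array([257., 209.]), array([234., 217.])]
```

View pics/z1.png

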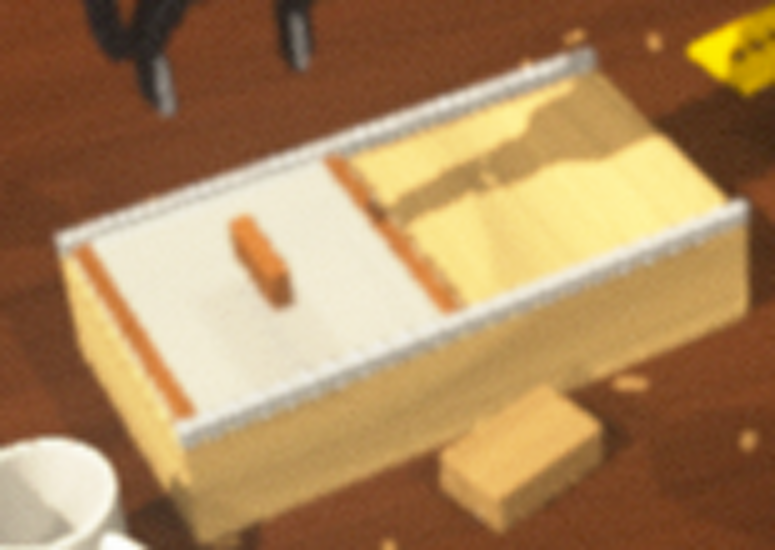

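The door's grip, at crop (232–291, 215–280), matches the fully shut prediction within about 1 mm, and the gripper is clear.

```bash
python3 -c "
from rig import bot
print(bot.hand_in())"
```

```text
the job is handed in; nothing more can be done
None
```

The panel lies flat along the box slats, within about 3 mm of the middle, the dust door is shut and the job is handed in at about 25 s; to level it I pressed its bare end rim on the box's end wall before lowering it.

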